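# Lock the bracelet mandrel in its bench bracket with the retaining pin

### The arm

A 6-joint arm with a two-finger parallel gripper is mounted at the origin on the work surface; the furniture and walls round the work are solid. World frame = base frame: x ahead of the robot, y to its left, z up, the work surface at z = 0. Lengths are in mm, angles in rad, forces in N, time in s.
With the tool pointing down it reaches from about 350 to 850 mm from the base axis. Payload 8.1 kg.
Tool frame: the origin (TCP) lies at the very end of the fingers, on their centre line; the grasp point (between the pads) lies 19 mm behind it; z points along the fingers, y is the line along which they close (so a half turn about z gives the same grasp; the last joint's range is limited). The gripper opens to 93 mm and grips with 3 to 60 N. Pads are 15 mm wide; open, the fingers measure 128 mm over their backs; the gripper's body (75 mm by 188 mm) begins 65 mm behind the grasp point.
Start: joints at [1.211, 0.13, 1.488, -0, 1.523, -0.085], TCP at [162.791, 577.498, 218.635] pointing down, gripper open.
Joint ranges: [-2.96, 2.96], [-0.89, 2.26], [0.02, 2.5], [-1.34, 4.48], [0, 2.73], [-2.66, 2.66]. Speed limits (rad/s): [2.39, 2.39, 2.79, 3.14, 3.14, 3.14].

### API

Orientations are given as a unit quaternion [x, y, z, w].
In Python, from rig import env gives the robot as it stands.
- The arm moves only by the tool nudge_tcp, called after "Request:" as name(argument=value, ...) on one line, values as JSON. Schema: {"type":"object","properties":{"motion":{"type":"array","items":{"type":"number"},"minItems":6,"maxItems":120},"aperture":{"type":"number"},"only":{"type":"string"},"quiet":{"type":"boolean"},"lines":{"type":"string"}},"required":["motion"],"additionalProperties":false}. motion is one flat list of numbers that holds 1 to 20 rows one after another, with no inner brackets; each row has 6 numbers: dx, dy, dz in m, then a rotation vector rx, ry, rz in units of 0.1 rad; each row is the pose to reach, as a shift and turn from the pose commanded when the call began, along the tool's axes at that moment; what a row does not reach only later rows make up. A row lasts 1/10 s, in which the tool goes at most 50 mm and 0.15 rad, less where a joint would pass 70% of its speed; a pose out of reach is approached as far as the arm can. aperture is the opening from 0.0 (shut) to 1.0 (fully open), set as the call begins (left out keeps the last). The fingers move at their own pace and stop on an object; the grip force is fixed at half the most. Time passes only in rows, so rows that do not move let the fingers close. The tool returns the time, the measured TCP pose, the force, the opening and the grip force at its end. only (a regular expression) keeps the lines of the reply that match it, lines (a string "A,B") keeps lines A to B, and quiet returns only ok. Input that does not fit is refused with a message, and nothing moves.
- env.get_state(): the state, without advancing time (a new reading comes with each control period).
- env.camera(name): name is "side" or "top"; returns a dict with "image" (384x512x3 uint8, red, green, blue), "mtx" (3x3 intrinsics, pixels), "R" (3x3) and "t" (3): a world point X has camera coordinates R X + t. Camera axes: x right, y down, z forward; pixel columns grow to the right and rows downward; lengths in mm; the calibration is good to about 2 mm. A picture is of the moment at which its call begins. There is no depth.
- env.finish_job(): hands the job in; it is judged then, once.
The state is a dict: "time": time; "q": joint angles; "joint_velocities": joint speeds; "tau": joint torques, N m; "tcp_pos": TCP position; "tcp_rot": TCP orientation; "wrist_force": force on the tool from outside, world axes, zero at the start; "ft_torque": the same for the moment, N m; "gripper_width": opening from 0.0 (shut) to 1.0 (fully open); "finger_force": force on a finger pad.
Only numpy, scipy, OpenCV 4.12 (cv2) and the standard library are available. Lean on these libraries where they do the work, as an engineer would, in place of code of your own. Each camera call takes 0.05 s, during which the arm holds its last target. There are 200 camera calls.

### The job

The bracelet mandrel sits in its bench bracket but is not locked yet. Take the loose retaining pin out of its wooden rest and push it, from the right-hand side as the robot sees it (the side of the vice), through the near cheek, the mandrel's tang and the far cheek, fully home with the shoulder of its grip against the bracket, and let go. The grip is sunk in the rest, so take the pin by its shank first, lay it down on the free table, and take it again by the grip; leave the bead bracelet and the thread spool standing near the vice where they are.

Things in the scene. Friction and masses are not known exactly. Their poses are not given: they have to be found in the camera images.
- lock_pin: Retaining pin, 120 mm long, 0.11 kg: plain steel round shank (14 mm diameter, 70 mm long, last 11 mm tapered to 6 mm) with a flat grey plastic grip behind it. Origin on the shank's axis at the shoulder, where shank meets grip; +y points along the shank to its tip. Lying flat, its origin is 7 mm above the surface. Centre of mass about 7 mm from the origin along +y.
- pin_tip (a point): The tip of the pin's shank, on its axis, 70 mm along +y from the pin's origin; axes as the pin's.
- pin_grip (a point): Middle of the pin's flat grip, 25 mm from the pin's origin along -y; axes as the pin's. The grip is 30 mm wide (x), 50 mm long (y, from 0 to -50 mm of the pin) and 14 mm thick (z).
- pin_rest: Fixed light wooden rest, base 60 x 130 x 10 mm, origin on the table. The pin starts in it, lying level along the rest's +y with its origin 37 mm straight above the rest's origin. Grip and first 22 mm of shank lie in an open-topped pocket with walls to 52 mm height, 3 mm beside the grip: no room for fingers. The last 48 mm of shank stick out free, 20 mm above the base. The pin lifts straight up.
- mandrel_bracket: Fixed dark steel bracket, base 90 x 86 x 8 mm, two upright cheeks 10 mm thick (y = -25 to -15 and 15 to 25 mm), 50 mm wide, tops at 80 mm, each with an 18 mm hole along y, 60 mm above the table at x = 0. Origin on the table, midway between the cheeks. The pin goes in along +y from the -y side; the mandrel points along +x. The table between bracket and rest is free.
- entry_hole (a point): Centre of the cross hole's mouth on the outer face of the right-hand cheek (y = -25 mm, 60 mm up in the bracket); axes as the bracket's. With the pin fully home its origin lies here.
- tang_hole (a point): Centre of the 18 mm cross hole in the mandrel's tang, a 24 mm thick flat between the cheeks; midway between the cheeks (25 mm beyond entry_hole along +y) when seated.
- mandrel (a joint): How far the aluminium mandrel (tapered round stick 48 to 38 mm diameter, reaching 154 mm ahead of the hole) stands out of its seat along the bracket's +x, in m; 0 is fully seated, holes in line. It starts within 1.5 mm of 0 and slides stiffly (3 N).
- bead_bracelet: Bystander: bead bracelet, a ring 83 x 90 x 9 mm lying on the table. Leave it alone.
- thread_spool_2: Bystander: small thread spool standing upright on the table, 36 mm diameter, 44 mm tall, origin at the middle of its foot. Leave it alone.

How it is judged:
By the outcome, as a careful person would: the job done as asked, in the order asked, and still so for the second after the job is handed in, with the robot touching nothing.
It also fails if it takes over 51 s, if anything falls off the work surface, if the arm or the gripper's body presses on something with over 40 N, if the wrist force passes 120 N, or if a joint passes its speed limit or range.

## Working session

There is one attempt and no reset: what is moved stays moved. The work goes in short steps, Python scripts to look and compute and a tool call to move; the robot and the scene stay as the last step left them, time stands still between calls to the robot, and variables do not carry over. Pictures are saved under pics/ and viewed, at most 10 in all, crops included, and the job is handed in when it is done.

```bash
ls; mkdir -p pics; python3 - <<'E'
from rig import env
import cv2,json,numpy as np
s=env.get_state();print(s)
for n in("side","top"):
    c=env.camera(n);cv2.imwrite(f"pics/{n}0.png",cv2.resize(c["image"][...,::-1],(800,600),interpolation=cv2.INTER_CUBIC));print(n,c["mtx"],c["R"],c["t"])
E
```

```text
pics
rig.py
{'time': 0.0, 'q': array([ 1.21061698e+00,  1.31155076e-01,  1.48927447e+00,  4.21681831e-05,
        1.52300934e+00, -8.54162451e-02]), 'joint_velocities': array([-0.00025343,  0.00099229, -0.00016613, -0.00026199, -0.00116996,
       -0.00093535]), 'tau': array([ 1.75517598e-03, -5.59864748e+01, -4.91747081e+01,  7.68183754e-02,
        3.60836217e-02, -1.58878661e-04]), 'tcp_pos': array([162.56158644, 576.96431026, 217.59373702]), 'tcp_rot': array([ 1.36950766e-01,  9.90577425e-01, -8.95646725e-04, -2.24509589e-04]), 'wrist_force': array([-0.09917771,  0.77091433,  0.75250928]), 'ft_torque': array([ 0.01474751,  0.02498711, -0.02295016]), 'finger_force': 0.0, 'gripper_width': 0.9992833249383403}
side [[418.63643545   0.         257.01676438]
 [  0.         418.63643545 196.080883  ]
 [  0.           0.           1.        ]] [[-0.84475188 -0.53514912  0.00311125]
 [-0.36118418  0.56583285 -0.74120118]
 [ 0.39489271 -0.62725482 -0.67127575]] [300.80249674 394.06291143 537.72369829]
top [[416.5008481    0.         250.13581192]
 [  0.         416.5008481  191.36593467]
 [  0.           0.           1.        ]] [[ 2.99782523e-02 -9.99550268e-01  7.52246028e-04]
 [-9.72591559e-01 -2.93433058e-02 -2.30661287e-01]
 [ 2.30579625e-01  6.18319413e-03 -9.73033815e-01]] [-290.25896017  523.37756095  782.15772602]
```
View pics/side0.png

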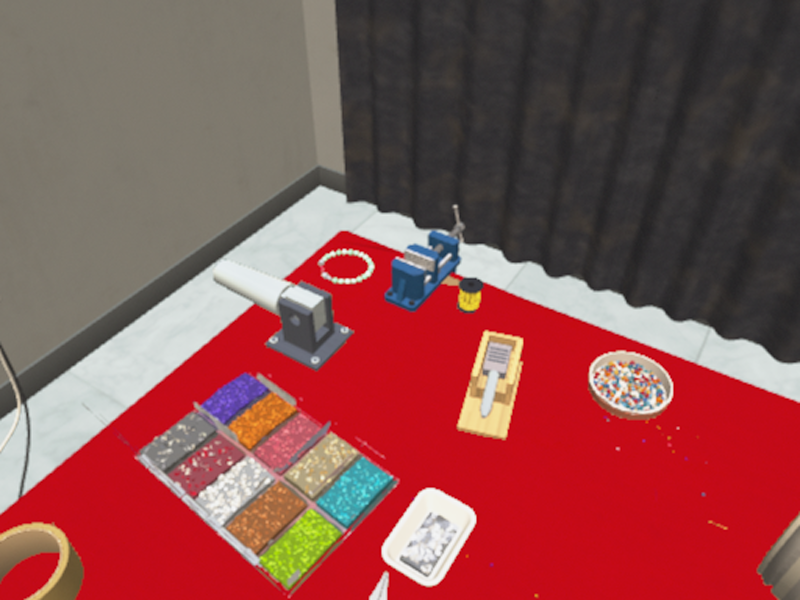

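View pics/top0.png

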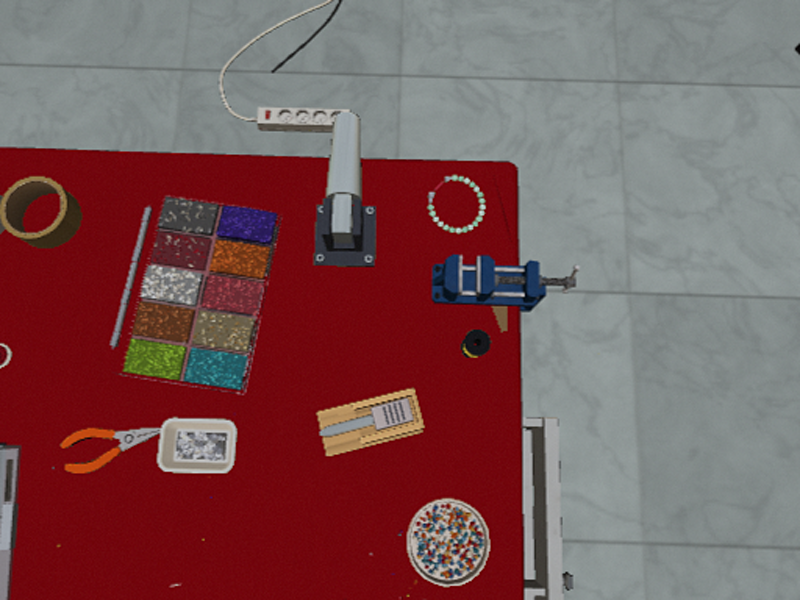

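Side view: bracket near (305,325), rest near (490,385), spool (470,295), bracelet (346,266). Top view: bracket (345,235), rest (370,422) with its tip to the left, spool (476,343), vice (490,282). I'll take enlarged crops for the corners.

```bash
python3 - <<'E'
from rig import env
import cv2,numpy as np
T=env.camera("top")["image"][...,::-1];S=env.camera("side")["image"][...,::-1]
def crop(I,x,y,w,h,k):
    return cv2.resize(I[y:y+h,x:x+w],None,fx=k,fy=k,interpolation=cv2.INTER_CUBIC)
# k=5, 80x60 each -> 400x300
a=np.vstack([np.hstack([crop(T,195,120,80,60,5),crop(T,195,242,80,60,5)]),np.hstack([crop(S,160,175,80,60,5),crop(S,275,205,80,80,5)[:300] if 0 else crop(S,275,222,80,60,5)])])
cv2.imwrite("pics/crops.png",a)
E
```

View pics/crops.png

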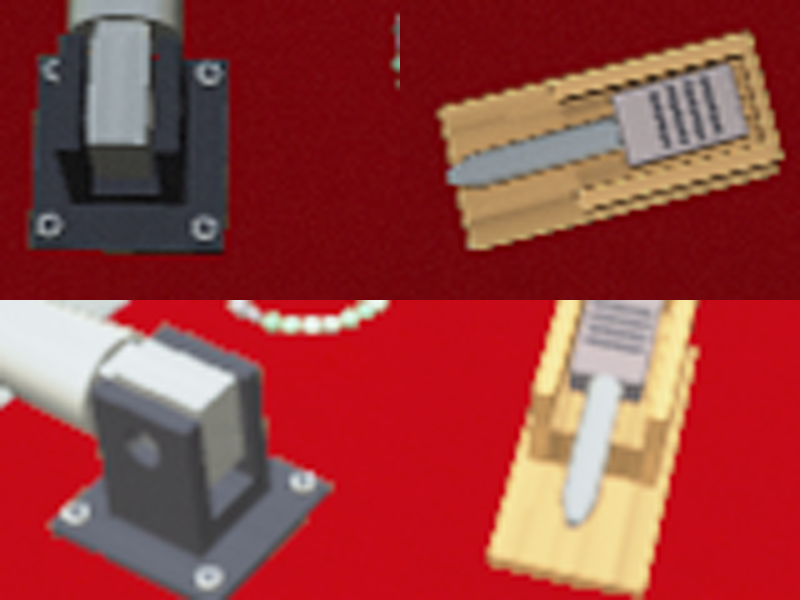

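The crops show the far cheek's hole at (145,448), the pin tip at (450,178) in top and (572,522) in side, and the grip's corners. I'll fit poses to these points.

```bash
cat > h.py <<'E'
import numpy as np
from rig import env
from scipy.optimize import least_squares
from scipy.spatial.transform import Rotation as Ro
def proj(c,X):
    p=(np.asarray(X)@c["R"].T+c["t"])@c["mtx"].T; return p[:,:2]/p[:,2:]
def pix(P,off,k=5): return (np.asarray(P,float)+.5)/k-.5+np.array(off)
def fit(obs,x0,zfree=False):
    """obs: list of (cam, local pts, pixels); returns x,y,yaw,z"""
    def W(p,L): return np.asarray(L,float)@Ro.from_euler('z',p[2]).as_matrix().T+[p[0],p[1],p[3] if zfree else 0]
    f=lambda p:np.concatenate([(proj(c,W(p,L))-q).ravel() for c,L,q in obs])
    r=least_squares(f,x0 if zfree else x0[:3],loss='soft_l1',x_scale=[10,10,.1,10][:4 if zfree else 3])
    return r.x,f(r.x).reshape(-1,2).round(1)
E
python3 - <<'E'
from h import *
T=env.camera("top");S=env.camera("side")
bT=(T,[(45,-43,8),(-45,-43,0),(-45,43,0)],pix([(228,60),(224,250),(30,248)],(195,120)))
bS=(S,[(0,25,60),(-25,25,8),(25,25,8),(25,25,80),(-25,25,80),(-25,-25,80),(25,-25,80),(45,43,8),(-45,-43,8)],
 pix([(145,148),(200,255),(110,215),(97,78),(197,120),(265,75),(163,25),(50,223),(333,187)],(160,175)))
pT=(T,[(0,70,0),(15,0,7),(-15,0,7),(15,-50,7),(-15,-50,7)],pix([(48,176),(212,97),(232,166),(325,63),(348,137)],(195,242)))
pS=(S,[(0,70,0),(15,0,7),(-15,0,7)],pix([(172,222),(170,75),(245,87)],(275,222)))
rT=(T,[(30,65,10),(-30,65,0)],pix([(38,107),(70,249)],(195,242)))
rS=(S,[(30,65,10),(-30,65,0)],pix([(88,260),(240,300)],(275,222)))
np.set_printoptions(suppress=True,precision=3)
for nm,o,z in(("br",[bT,bS],0),("brT",[bT],0),("brS",[bS],0)):
    x,r=fit(o,[560,-200,0,0],z);print(nm,x,r.tolist())
for nm,o,z in(("pin",[pT,pS],1),("rest",[rT,rS],0)):
    x,r=fit(o,[350,-250,0,37],z);print(nm,x,r.tolist())
sp=least_squares(lambda p:np.r_[proj(T,[[p[0],p[1],44]])[0]-np.array((476,340))/1.5625,proj(S,[[p[0],p[1],44]])[0]-np.array((470,285))/1.5625],[450,-400]);print("spool",sp.x,sp.fun)
print(env.get_state()["time"])
E
```

```text
br [ 638.18  -205.953    0.004] [[0.5, -1.0], [0.1, 0.7], [-0.1, 0.1], [-0.1, 0.0], [0.8, 0.8], [0.5, -0.2], [-1.1, 2.4], [-1.8, 2.9], [-0.5, -1.9], [1.0, -0.2], [-0.1, -0.3], [0.4, -1.0]]
brT [ 638.188 -205.542    0.009] [[0.2, -1.1], [0.0, 0.6], [-0.2, 0.2]]
brS [ 638.278 -206.212    0.003] [[-0.1, -0.1], [0.8, 0.7], [0.5, -0.3], [-1.0, 2.3], [-1.8, 2.8], [-0.4, -2.0], [1.1, -0.3], [-0.1, -0.4], [0.4, -1.1]]
pin [ 380.166 -255.31     0.278   34.973] [[0.0, -0.3], [-0.6, -0.8], [-0.9, 0.3], [1.1, -0.2], [0.3, -0.2], [0.2, 1.1], [0.3, -0.7], [0.5, 0.2]]
rest [ 380.824 -248.608    0.311] [[-1.0, -0.3], [0.5, -0.0], [-0.0, -1.0], [0.4, 0.7]]
spool [ 484.164 -386.306] [-0.308  0.108  0.082 -0.548]
0.3
```

```bash
cat >> h.py <<'E'
def go(x,y,z,yaw,start=None):
    """shift+turn in tool axes to a tool-down pose whose y axis has heading yaw"""
    s=env.get_state(); p=s["tcp_pos"]; R=Ro.from_quat(s["tcp_rot"])
    G=Ro.from_matrix(np.column_stack([[-np.sin(yaw),np.cos(yaw),0],[np.cos(yaw),np.sin(yaw),0],[0,0,-1]]))
    if (R.inv()*G).magnitude()>np.pi/2: G=G*Ro.from_euler('z',np.pi)
    print("d",(R.inv().apply(np.array([x,y,z])-p)).round(1),"rot",(R.inv()*G).as_rotvec().round(4),"t",s["time"])
E
python3 - <<'E'
from h import *
go(470,100,200,.28);go(370,-219.5,150,.28)
T=env.camera("top");S=env.camera("side")
# vice extent: jaw left top corner, height guess from both views
for nm,a,b in(("vice jaw left-front",(447,300),(390,262)),("vice rear-left base",(432,266),(0,0))):
    if b[0]:
        r=least_squares(lambda p:np.r_[proj(T,[p])[0]-np.array(a)/1.5625,proj(S,[p])[0]-np.array(b)/1.5625],[580,-350,50]);print(nm,r.x,r.fun)
for z in(0,60): # base left corners at z
  for uv in((432,266),(432,303),(447,256),(447,300)):
    r=least_squares(lambda p:proj(T,[[p[0],p[1],z]])[0]-np.array(uv)/1.5625,[580,-350]);print(z,uv,r.x)
E
```

```text
d [-425.2 -376.    18.5] rot [-7.000e-04  3.000e-04  1.016e+00] t 0.3
d [-415.7 -710.6   68.7] rot [-7.000e-04  3.000e-04  1.016e+00] t 0.3
vice jaw left-front [ 554.42786692 -337.57728827   75.28094282] [ -4.08562491 -12.26745013  13.4996348    4.22874891]
0 (432, 266) [ 595.9511116  -330.57681959]
0 (432, 303) [ 542.41805633 -331.40094554]
0 (447, 256) [ 611.31245471 -351.56848851]
0 (447, 300) [ 547.33471298 -352.213275  ]
60 (432, 266) [ 578.36168436 -327.10951506]
60 (432, 303) [ 528.47030379 -327.87757848]
60 (447, 256) [ 592.67804667 -346.67319096]
60 (447, 300) [ 533.05249673 -347.27411478]
```

The manual's scale: shifts go in m and turns go in units of 0.1 rad. Converting my numbers, -425 mm is -0.425, -376 mm is -0.376, 1.016 rad is 10.16.

Request:
nudge_tcp(motion=[-0.14, -0.1, 0, 0, 0, 1.5, -0.25, -0.2, 0, 0, 0, 3, -0.425, -0.376, 0, 0, 0, 6, -0.425, -0.376, 0, 0, 0, 7.5, -0.425, -0.376, 0, 0, 0, 9, -0.425, -0.376, 0.01, 0, 0, 10.16, -0.425, -0.376, 0.01, 0, 0, 10.16, -0.425, -0.376, 0.01, 0, 0, 10.16, -0.425, -0.376, 0.01, 0, 0, 10.16, -0.425, -0.376, 0.01, 0, 0, 10.16, -0.425, -0.376, 0.01, 0, 0, 10.16, -0.42, -0.5, 0.02, 0, 0, 10.16, -0.42, -0.55, 0.03, 0, 0, 10.16, -0.418, -0.6, 0.04, 0, 0, 10.16, -0.416, -0.65, 0.05, 0, 0, 10.16, -0.416, -0.71, 0.06, 0, 0, 10.16, -0.416, -0.71, 0.068, 0, 0, 10.16, -0.416, -0.71, 0.068, 0, 0, 10.16, -0.416, -0.71, 0.068, 0, 0, 10.16, -0.416, -0.71, 0.068, 0, 0, 10.16], aperture=0.5)

```text
time: 2.4
tcp_pos: [369.8, -219.6, 150.4]
tcp_rot: [0.603, 0.798, 0.0, -0.0]
wrist_force: [-0.1, -0.8, 0.3]
gripper_width: 0.499
finger_force: 0.0
```

```bash
python3 -c "
from h import *
go(370,-219.5,60,.28);print(env.get_state()['q'])"
```

```text
d [-0.1  0.3 90.4] rot [-0.0003 -0.0009 -0.0036] t 2.4
[-6.55455405e-01 -3.05481217e-01  2.02383710e+00  2.79426354e-04
  1.42411520e+00 -9.31898436e-01]
```

Converted, 98 mm is 0.098, 80 mm is 0.08.

Request:
nudge_tcp(motion=[0, 0, 0.04, 0, 0, 0, 0, 0, 0.08, 0, 0, 0, 0, 0, 0.098, 0, 0, 0, 0, 0, 0.098, 0, 0, 0, 0, 0, 0.098, 0, 0, 0])

```text
time: 2.9
tcp_pos: [371.4, -217.9, 53.5]
tcp_rot: [0.601, 0.799, 0.0, 0.0]
wrist_force: [0.8, 0.0, -0.0]
gripper_width: 0.499
finger_force: 0.0
```

```bash
python3 - <<'E'
from h import *
import cv2
T=env.camera("top")["image"][...,::-1];S=env.camera("side")["image"][...,::-1]
f=lambda I,x,y:cv2.resize(I[y:y+100,x:x+100],(400,400),interpolation=cv2.INTER_CUBIC)
cv2.imwrite("pics/g1.png",np.hstack([f(T,180,215),f(S,265,195)]))
E
```

```text
(no output)
```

View pics/g1.png

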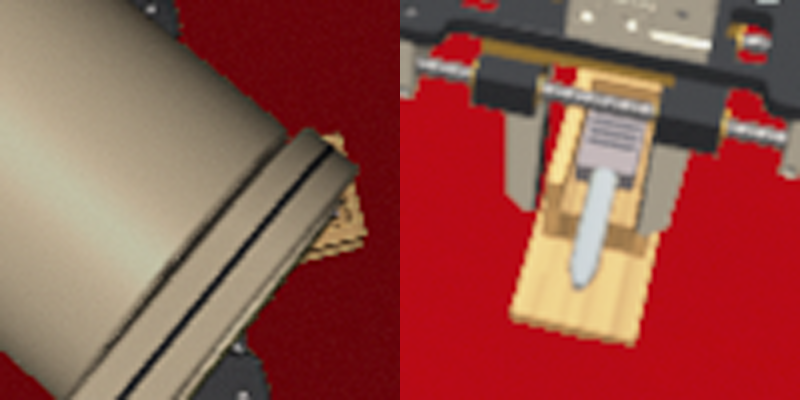

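Side picture: the fingers (tips at about (525,208) and (655,233)) straddle the free shank, clear of the pocket. Next I lower the gripper and close.

```bash
python3 -c "
from h import *
S=env.camera('side');print(proj(S,[[371.4,-217.9,53.5]]))"
```

```text
[[312.3817982  247.78437265]]
```

Request:
nudge_tcp(motion=[0, 0, 0.01, 0, 0, 0, 0, 0, 0.02, 0, 0, 0, 0, 0, 0.02, 0, 0, 0, 0, 0, 0.02, 0, 0, 0])

```text
time: 3.45
tcp_pos: [369.9, -218.4, 32.0]
tcp_rot: [0.602, 0.799, -0.0, -0.001]
wrist_force: [0.7, -0.1, -0.3]
gripper_width: 0.501
finger_force: 0.0
```

Request:
nudge_tcp(motion=[0, 0, 0, 0, 0, 0, 0, 0, 0, 0, 0, 0, 0, 0, 0, 0, 0, 0, 0, 0, 0, 0, 0, 0, 0, 0, 0, 0, 0, 0, 0, 0, 0, 0, 0, 0, 0, 0, 0, 0, 0, 0], aperture=0)

```text
time: 4.15
tcp_pos: [370.6, -218.8, 32.7]
tcp_rot: [0.602, 0.799, -0.0, 0.0]
wrist_force: [-0.4, 0.6, 0.6]
gripper_width: 0.138
finger_force: 30.0
```

Request:
nudge_tcp(motion=[0, 0, -0.005, 0, 0, 0, 0, 0, -0.012, 0, 0, 0, 0, 0, -0.022, 0, 0, 0, 0, 0, -0.04, 0, 0, 0, 0, 0, -0.07, 0, 0, 0, 0, 0, -0.07, 0, 0, 0, 0, 0, -0.07, 0, 0, 0])

```text
time: 4.85
tcp_pos: [371.3, -219.3, 103.9]
tcp_rot: [0.602, 0.799, -0.0, 0.001]
wrist_force: [-0.6, -0.7, -0.7]
gripper_width: 0.144
finger_force: 30.0
```

```bash
python3 - <<'E'
from h import *
import cv2
S=env.camera("side")["image"][...,::-1]
cv2.imwrite("pics/g2.png",cv2.resize(S[170:320,230:430],(600,450),interpolation=cv2.INTER_CUBIC))
go(490,-230,120,0);go(490,-230,20,0)
E
```

```text
d [-43.8 111.7 -17.2] rot [0.0003 0.0003 0.28  ] t 4.9
d [-43.8 111.7  82.8] rot [0.0003 0.0003 0.28  ] t 4.9
```

View pics/g2.png

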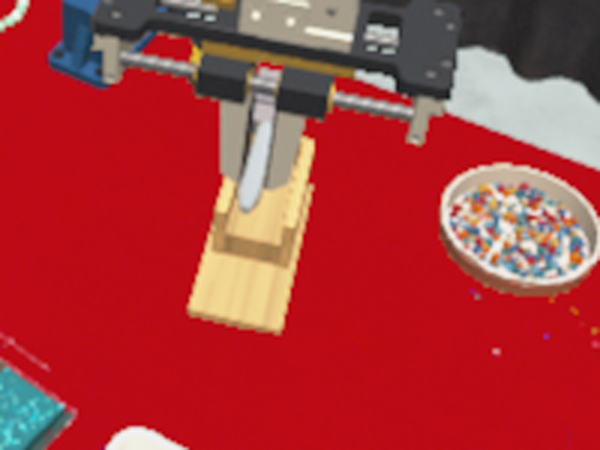

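The pin is held level by the shank, tip at (248,205), and is out of the rest. I'll carry it to the free table and lay it down.

Request:
nudge_tcp(motion=[-0.01, 0.045, 0, 0, 0, 1, -0.02, 0.09, 0, 0, 0, 2, -0.027, 0.127, 0, 0, 0, 2.8, -0.027, 0.127, 0.03, 0, 0, 2.8, -0.027, 0.127, 0.06, 0, 0, 2.8, -0.027, 0.127, 0.08, 0, 0, 2.8, -0.027, 0.127, 0.09, 0, 0, 2.8, -0.027, 0.127, 0.094, 0, 0, 2.8, -0.027, 0.127, 0.094, 0, 0, 2.8, -0.027, 0.127, 0.094, 0, 0, 2.8, -0.027, 0.127, 0.094, 0, 0, 2.8])

```text
time: 6.0
tcp_pos: [501.0, -210.2, 10.0]
tcp_rot: [0.707, 0.707, 0.0, 0.001]
wrist_force: [-0.0, 0.1, -0.8]
gripper_width: 0.139
finger_force: 30.0
```

```bash
python3 -c "
from h import *
s=env.get_state();print(s['tcp_pos'],s['wrist_force'])
S=env.camera('side')
import cv2
cv2.imwrite('pics/l1.png',cv2.resize(S['image'][150:300,180:380,::-1],(800,600),interpolation=cv2.INTER_CUBIC))"
```

```text
[ 501.01321823 -210.16390499   10.01691393] [-0.02160014  0.11818036 -0.77508914]
```

View pics/l1.png

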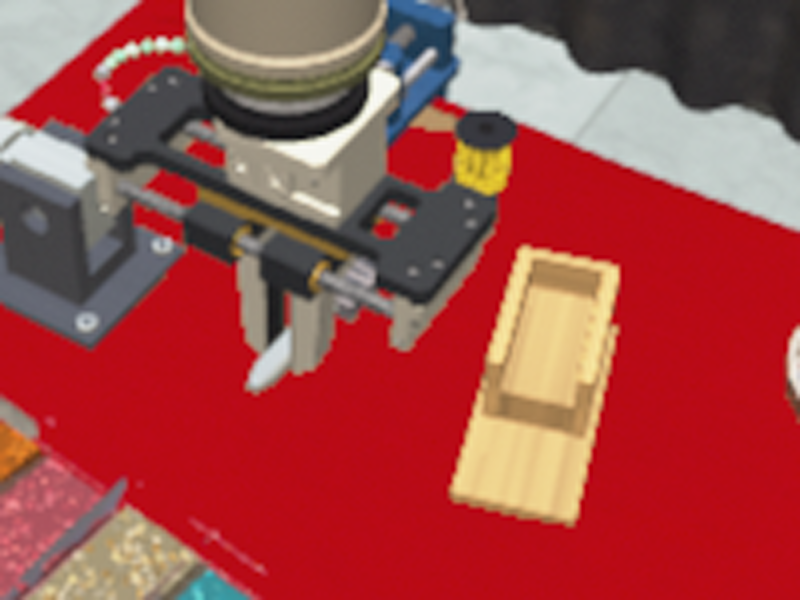

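Here the pin is just above the table, tip at (255,385), and the spool, vice and bracket are clear. Next I'll lower until contact.

Request:
nudge_tcp(motion=[0, 0, 0.002, 0, 0, 0, 0, 0, 0.004, 0, 0, 0, 0, 0, 0.006, 0, 0, 0, 0, 0, 0.006, 0, 0, 0, 0, 0, 0.006, 0, 0, 0])

```text
time: 6.55
tcp_pos: [500.2, -209.6, 2.8]
tcp_rot: [0.707, 0.707, 0.0, 0.0]
wrist_force: [-0.3, 0.4, 2.2]
gripper_width: 0.142
finger_force: 30.0
```

```bash
python3 -c "
from h import *
print(env.get_state()['wrist_force'],env.get_state()['tcp_pos'])"
```

```text
[-0.26422333  0.37907332  2.20605184] [ 500.15026762 -209.62186686    2.83303422]
```

Converted, -60 mm is -0.06, -180 mm is -0.18.

Request:
nudge_tcp(motion=[0, 0, 0, 0, 0, 0, 0, 0, 0, 0, 0, 0, 0, 0, 0, 0, 0, 0, 0, 0, 0, 0, 0, 0, 0, 0, -0.02, 0, 0, 0, 0, 0, -0.06, 0, 0, 0, 0, 0, -0.1, 0, 0, 0, 0, -0.09, -0.13, 0, 0, 0, 0, -0.13, -0.14, 0, 0, 0, 0, -0.18, -0.14, 0, 0, 0, 0, -0.18, -0.14, 0, 0, 0, 0, -0.18, -0.14, 0, 0, 0, 0, -0.18, -0.14, 0, 0, 0], aperture=0.5)

```text
time: 7.85
tcp_pos: [320.1, -210.1, 143.2]
tcp_rot: [0.708, 0.707, 0.0, 0.001]
wrist_force: [-0.3, 0.8, 0.1]
gripper_width: 0.502
finger_force: 0.0
```

```bash
python3 - <<'E'
from h import *
import cv2
T=env.camera("top")["image"][...,::-1];S=env.camera("side")["image"][...,::-1]
f=lambda I,x,y:cv2.resize(I[y:y+80,x:x+80],(400,400),interpolation=cv2.INTER_CUBIC)
cv2.imwrite("pics/p1.png",np.hstack([f(T,200,165),f(S,210,180)]))
E
```

```text
(no output)
```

View pics/p1.png

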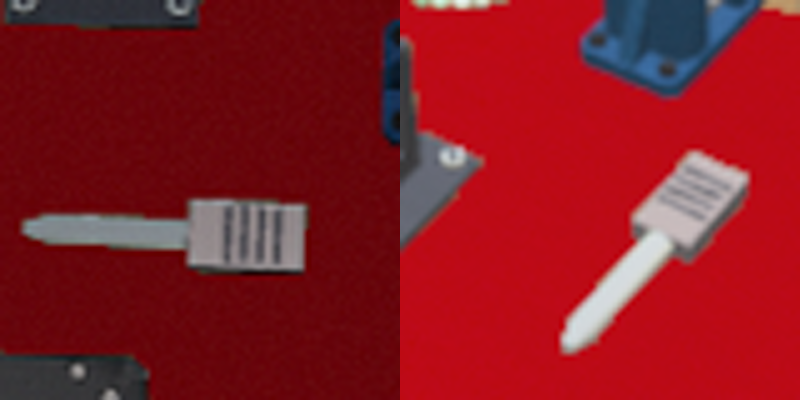

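The pin lies flat, tip at (22,229) in top and (568,347) in side, grip corners at (188,200), (305,205), (303,270).

```bash
python3 - <<'E'
from h import *
np.set_printoptions(suppress=True,precision=3)
T=env.camera("top");S=env.camera("side")
L=np.array([(0,70,7),(15,0,14),(-15,0,14),(15,-50,14),(-15,-50,14)])
a=(T,L,pix([(22,229),(188,200),(188,266),(305,205),(303,270)],(200,165)))
b=(S,L,pix([(168,347),(235,213),(288,248),(290,152),(348,175)],(210,180)))
for o in([a,b],[a],[b]):
    x,r=fit(o,[500,-246,0,0]);print(x,r.tolist())
x,_=fit([a,b],[500,-246,0,0])
c=x[:2]-21*np.array([-np.sin(x[2]),np.cos(x[2])]);print(c);go(*c,100,x[2]);go(*c,40,x[2])
E
```

```text
[ 500.22  -247.207   -0.007] [[0.2, -0.3], [-0.0, -0.9], [-0.7, -0.1], [0.1, -1.0], [0.0, -0.1], [0.2, 0.7], [-0.5, 1.1], [0.9, -0.3], [0.8, -0.5], [1.0, 0.2]]
[ 499.211 -247.399   -0.008] [[0.3, 0.1], [0.0, -0.4], [-0.6, 0.3], [0.1, -0.5], [0.1, 0.4]]
[ 501.561 -247.215   -0.004] [[-0.2, 0.4], [-1.1, 0.9], [0.4, -0.6], [0.2, -0.7], [0.4, -0.1]]
[ 500.067 -268.206]
d [-58.9 179.4  42.4] rot [-0.    -0.001  0.008] t 8.05
d [-58.9 179.4 102.4] rot [-0.    -0.001  0.008] t 8.05
```

Request:
nudge_tcp(motion=[-0.01, 0.04, 0, 0, 0, 0, -0.03, 0.09, 0, 0, 0, 0, -0.05, 0.14, 0, 0, 0, 0, -0.059, 0.18, 0.02, 0, 0, 0, -0.059, 0.18, 0.07, 0, 0, 0, -0.059, 0.18, 0.11, 0, 0, 0, -0.059, 0.18, 0.13, 0, 0, 0, -0.059, 0.18, 0.137, 0, 0, 0, -0.059, 0.18, 0.14, 0, 0, 0, -0.059, 0.18, 0.14, 0, 0, 0, -0.059, 0.18, 0.14, 0, 0, 0, -0.059, 0.18, 0.14, 0, 0, 0], aperture=0.6)

```text
time: 9.25
tcp_pos: [501.2, -269.4, 4.4]
tcp_rot: [0.707, 0.707, 0.0, 0.001]
wrist_force: [-0.1, -0.6, 0.3]
gripper_width: 0.601
finger_force: 0.0
```

Request:
nudge_tcp(motion=[0, 0, 0, 0, 0, 0, 0, 0, 0, 0, 0, 0, 0, 0, 0, 0, 0, 0, 0, 0, 0, 0, 0, 0, 0, 0, 0, 0, 0, 0, 0, 0, 0, 0, 0, 0, 0, 0, 0, 0, 0, 0], aperture=0)

```text
time: 9.95
tcp_pos: [500.0, -268.6, 2.7]
tcp_rot: [0.707, 0.707, -0.0, 0.0]
wrist_force: [-0.9, 1.0, 2.8]
gripper_width: 0.318
finger_force: 30.0
```

```bash
python3 -c "
from h import *
s=env.get_state();print(s['tcp_pos'],s['wrist_force'])"
```

```text
[ 500.04295661 -268.64197118    2.74957851] [-0.88380542  0.98963733  2.783705  ]
```

Request:
nudge_tcp(motion=[0, 0, -0.02, 0, 0, 0, 0, 0, -0.06, 0, 0, 0, 0, 0, -0.1, 0, 0, 0, -0.02, 0.04, -0.11, 0, 0, 0, -0.04, 0.08, -0.11, 0, 0, 0, -0.062, 0.11, -0.11, 0, 0, 0, -0.062, 0.13, -0.11, 0, 0, 0, -0.062, 0.138, -0.11, 0, 0, 0, -0.062, 0.138, -0.1, 0, 0, 0, -0.062, 0.138, -0.08, 0, 0, 0, -0.062, 0.138, -0.065, 0, 0, 0, -0.062, 0.138, -0.053, 0, 0, 0, -0.062, 0.138, -0.053, 0, 0, 0, -0.062, 0.138, -0.053, 0, 0, 0, -0.062, 0.138, -0.053, 0, 0, 0])

```text
time: 11.45
tcp_pos: [638.6, -331.1, 57.0]
tcp_rot: [0.707, 0.707, 0.0, 0.001]
wrist_force: [-0.3, 0.2, -0.9]
gripper_width: 0.322
finger_force: 30.0
```

```bash
python3 - <<'E'
from h import *
import cv2
s=env.get_state();print(s['tcp_pos'],s['wrist_force'],s['ft_torque'])
T=env.camera("top")["image"][...,::-1];S=env.camera("side")["image"][...,::-1]
f=lambda I,x,y:cv2.resize(I[y:y+80,x:x+80],(400,400),interpolation=cv2.INTER_CUBIC)
cv2.imwrite("pics/i1.png",np.hstack([f(T,195,115),f(S,165,165)]))
E
```

```text
[ 638.63104649 -331.05312516   56.97963499] [-0.2852041   0.20077987 -0.90097081] [-0.12803381  0.08743953 -0.0775495 ]
```

View pics/i1.png

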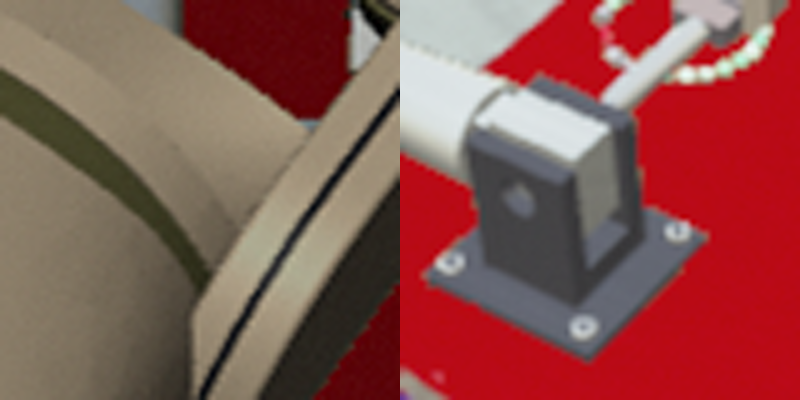

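The side picture shows the pin behind the right cheek: its shank axis runs from about (700,28) to (620,105), and the far cheek's hole is at (520,198). I'll compare these with the projections.

```bash
python3 - <<'E'
from h import *
np.set_printoptions(suppress=True,precision=1)
S=env.camera("side")
q=lambda X:((proj(S,X)-[165,165]+.5)*5-.5)+[400,0]
y=np.array([-309,-290,-270,-250])
for z in(58,61,64):print(z,q([[638.4,v,z] for v in y]).tolist())
print("hole",q([[638.2,-181,60],[638.2,-181,56],[642.2,-181,60],[638.2,-185,60]]).tolist())
print("tops",q([[638.2-25,-181,80],[638.2+25,-181,80],[613.2,-231,80],[663.2,-231,80],[613.2,-181,8]]).tolist())
E
```

```text
58 [[700.4593844648488, 36.98394814401507], [675.577830761611, 59.57017987781268], [648.6904837670899, 83.97717058138153], [621.0599324582172, 109.05880504191654]]
61 [[700.1348407245134, 31.789370611423323], [675.1952979649692, 54.35795757869539], [648.2437566894303, 78.7472661174915], [620.5455801958815, 103.81222865736345]]
64 [[699.808907409098, 26.57255183799063], [674.8111062888496, 49.123132123241476], [647.7950658239951, 73.4943712799051], [620.0289354803728, 98.54226843344318]]
hole [[519.4389775595491, 197.83057716141198], [520.4716697123085, 204.87392615889942], [511.88427618440824, 194.25895652147258], [525.6091685647941, 192.23965858867584]]
tops [[562.7314952117575, 184.50808901595505], [466.7391669088407, 139.90226786948637], [637.8081956591486, 115.54703794427735], [543.53140700346, 74.04016108189194], [578.4959210067798, 308.8228126636055]]
```

Converted, 20 mm is 0.02, 4 mm is 0.004.

Request:
nudge_tcp(motion=[0.004, 0, 0, 0, 0, 0, 0.008, 0, 0, 0, 0, 0, 0.012, 0, 0, 0, 0, 0, 0.016, 0, 0, 0, 0, 0, 0.02, 0, 0, 0, 0, 0, 0.02, 0, 0, 0, 0, 0])

```text
time: 12.2
tcp_pos: [638.1, -309.8, 55.6]
tcp_rot: [0.707, 0.707, 0.0, -0.0]
wrist_force: [-0.3, 0.3, -0.6]
gripper_width: 0.318
finger_force: 30.0
```

```bash
python3 -c "
from h import *
s=env.get_state();print(s['tcp_pos'],s['wrist_force'],s['ft_torque'])"
```

```text
[ 638.12417061 -309.7800354    55.60544317] [-0.28654808  0.25318281 -0.61205559] [-0.13933844  0.05125869  0.01887596]
```

Request:
nudge_tcp(motion=[0.003, 0, 0, 0, 0, 0, 0.006, 0, 0, 0, 0, 0, 0.009, 0, 0, 0, 0, 0, 0.012, 0, 0, 0, 0, 0, 0.015, 0, 0, 0, 0, 0, 0.018, 0, 0, 0, 0, 0, 0.018, 0, 0, 0, 0, 0])

```text
time: 12.9
tcp_pos: [638.1, -292.1, 55.6]
tcp_rot: [0.707, 0.707, 0.0, -0.0]
wrist_force: [0.1, -0.4, -0.7]
gripper_width: 0.32
finger_force: 30.0
```

```bash
python3 -c "
from h import *
s=env.get_state();print(s['tcp_pos'],s['wrist_force'],s['ft_torque'])"
```

```text
[ 638.08906694 -292.06800226   55.61481892] [ 0.13392661 -0.38904079 -0.69350954] [-0.08156     0.03023191  0.00940484]
```

Converted, 18 mm is 0.018, 15 mm is 0.015.

Request:
nudge_tcp(motion=[0.003, 0, 0, 0, 0, 0, 0.006, 0, 0, 0, 0, 0, 0.009, 0, 0, 0, 0, 0, 0.012, 0, 0, 0, 0, 0, 0.015, 0, 0, 0, 0, 0, 0.018, 0, 0, 0, 0, 0, 0.018, 0, 0, 0, 0, 0])

```text
time: 13.6
tcp_pos: [638.1, -274.1, 55.6]
tcp_rot: [0.707, 0.707, 0.0, -0.0]
wrist_force: [0.3, 0.3, -2.1]
gripper_width: 0.319
finger_force: 30.0
```

```bash
python3 -c "
from h import *
s=env.get_state();print(s['tcp_pos'],s['wrist_force'],s['ft_torque'])"
```

```text
[ 638.0956984  -274.06514782   55.63786336] [ 0.26867847  0.32349355 -2.10860708] [-0.09698579  0.08694617  0.00705335]
```

Converted, 17 mm is 0.017, 15 mm is 0.015.

Request:
nudge_tcp(motion=[0.003, 0, 0, 0, 0, 0, 0.006, 0, 0, 0, 0, 0, 0.009, 0, 0, 0, 0, 0, 0.012, 0, 0, 0, 0, 0, 0.015, 0, 0, 0, 0, 0, 0.017, 0, 0, 0, 0, 0, 0.017, 0, 0, 0, 0, 0])

```text
time: 14.3
tcp_pos: [638.1, -257.2, 55.7]
tcp_rot: [0.707, 0.707, 0.0, -0.0]
wrist_force: [0.8, -1.0, -1.5]
gripper_width: 0.323
finger_force: 30.0
```

```bash
python3 -c "
from h import *
s=env.get_state();print(s['tcp_pos'],s['wrist_force'],s['ft_torque'])"
```

```text
[ 638.06750098 -257.23074655   55.65101445] [ 0.76064591 -0.97139592 -1.52208544] [-0.08137423  0.04541527 -0.00809736]
```

Request:
nudge_tcp(motion=[0.001, 0, 0, 0, 0, 0, 0.002, 0, 0, 0, 0, 0, 0.003, 0, 0, 0, 0, 0, 0.004, 0, 0, 0, 0, 0, 0.004, 0, 0, 0, 0, 0])

```text
time: 14.8
tcp_pos: [638.0, -253.5, 55.6]
tcp_rot: [0.707, 0.707, -0.0, -0.0]
wrist_force: [0.1, -0.3, -1.0]
gripper_width: 0.317
finger_force: 30.0
```

Request:
nudge_tcp(motion=[0.001, 0, 0, 0, 0, 0, 0.001, 0, 0, 0, 0, 0, 0.001, 0, 0, 0, 0, 0])

```text
time: 15.1
tcp_pos: [638.0, -252.6, 55.6]
tcp_rot: [0.707, 0.707, -0.0, 0.0]
wrist_force: [0.3, -0.3, -1.6]
gripper_width: 0.319
finger_force: 30.0
```

Converted, 1 mm is 0.001.

Request:
nudge_tcp(motion=[0.001, 0, 0, 0, 0, 0, 0.001, 0, 0, 0, 0, 0, 0.001, 0, 0, 0, 0, 0])

```text
time: 15.4
tcp_pos: [638.0, -251.9, 55.7]
tcp_rot: [0.707, 0.707, -0.0, 0.0]
wrist_force: [-0.2, -2.2, -1.9]
gripper_width: 0.32
finger_force: 30.0
```

Request:
nudge_tcp(motion=[0.001, 0, 0, 0, 0, 0, 0.001, 0, 0, 0, 0, 0, 0.001, 0, 0, 0, 0, 0])

```text
time: 15.7
tcp_pos: [638.1, -251.9, 55.8]
tcp_rot: [0.707, 0.707, -0.0, 0.001]
wrist_force: [0.1, -6.0, -3.3]
gripper_width: 0.32
finger_force: 30.0
```

Request:
nudge_tcp(motion=[0.001, 0, 0, 0, 0, 0, 0.001, 0, 0, 0, 0, 0, 0.001, 0, 0, 0, 0, 0])

```text
time: 16.0
tcp_pos: [638.1, -251.8, 55.9]
tcp_rot: [0.707, 0.707, -0.001, 0.001]
wrist_force: [1.0, -9.8, -4.4]
gripper_width: 0.317
finger_force: 30.0
```

The pin has bottomed: the force climbs while the TCP stays put. I'll release and retreat upward.

Converted, -10 mm is -0.01, -4 mm is -0.004.

Request:
nudge_tcp(motion=[0, 0, 0, 0, 0, 0, 0, 0, 0, 0, 0, 0, 0, 0, 0, 0, 0, 0, 0, 0, 0, 0, 0, 0, 0, 0, 0, 0, 0, 0, -0.003, 0, -0.01, 0, 0, 0, -0.004, 0, -0.04, 0, 0, 0, -0.004, 0, -0.08, 0, 0, 0, -0.004, 0, -0.13, 0, 0, 0, -0.004, -0.05, -0.13, 0, 0, 0, -0.004, -0.1, -0.13, 0, 0, 0, -0.004, -0.15, -0.13, 0, 0, 0, -0.004, -0.2, -0.13, 0, 0, 0, -0.004, -0.25, -0.13, 0, 0, 0, -0.004, -0.25, -0.13, 0, 0, 0, -0.004, -0.25, -0.13, 0, 0, 0], aperture=0.6)

```text
time: 17.6
tcp_pos: [387.7, -254.1, 186.9]
tcp_rot: [0.708, 0.707, 0.0, 0.001]
wrist_force: [0.0, 0.1, -0.2]
gripper_width: 0.599
finger_force: 0.0
```

```bash
python3 - <<'E'
from h import *
import cv2
T=env.camera("top")["image"][...,::-1];S=env.camera("side")["image"][...,::-1]
f=lambda I,x,y:cv2.resize(I[y:y+100,x:x+100],(400,400),interpolation=cv2.INTER_CUBIC)
cv2.imwrite("pics/f1.png",np.hstack([f(T,195,100),f(S,165,150)]))
E
```

```text
(no output)
```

View pics/f1.png

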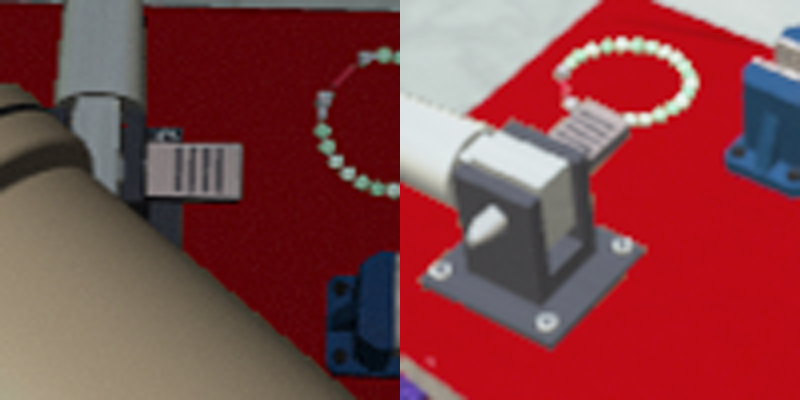

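The pin runs through both cheeks, with its tip at (470,243) in side and its shoulder at the cheek, (147,170) in top. I'll check the depth numerically, then hand in.

```bash
python3 - <<'E'
from h import *
S=env.camera("side");T=env.camera("top")
for d in(0,3):
    print(d,(proj(S,[[638,-161-d,59]])-[165,150])*4+[400,0],(proj(T,[[653,-231-d,66],[653,-281-d,66]])-[195,100])*4)
E
```

```text
0 [[469.36810293 240.98619609]] [[144.19178867 134.56891995]
 [240.22562117 137.30658167]]
3 [[473.17905693 237.52850843]] [[149.95188737 134.7331246 ]
 [245.98982969 137.47090348]]
```

```bash
python3 -c "
from rig import env
print(env.finish_job())"
```

```text
the job is handed in; nothing more can be done
None
```

The retaining pin is through the near cheek, tang and far cheek, with its shoulder against the bracket as felt by contact and seen in both cameras. I let it go and handed the job in at about 18 s of the 51 s; the robot never went near the bracelet or the spool.

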